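# Clear a dropped nut off a live battery module with insulated tongs

## Task

A brass nut has dropped onto the lid of the live battery module: take the orange insulated tongs out of the tool rack and lift the nut off with them, touching neither the nut nor the module with the bare gripper and keeping the nut off the two terminals. Lower it into the bin that holds the brass nuts and let go of it only once it is down inside the bin, then put the tongs back in their slot in the rack. Leave everything else where it is.

Things in the scene. Friction and masses are not known exactly. Their poses are not given: they have to be found in the camera images.
- tongs: Orange plastic tongs, 136 mm tall, 66 g, hanging tips down in the rack: two mirrored arms hinged at a spring pivot on top. Origin: on the centre line, at the underside of the hand guards (flat flares, each 34 mm along x by 18 mm along y, 6 mm thick, that rest on the rack plate). z up to the pivot (74 mm above the origin; top of the tongs 80 mm). y: the line along which the arms open and close.
- tongs_handles (a point): Where to squeeze, along the tongs' y: on the centre line 34 mm above the tongs' origin, near the centre of mass. The handles here are 16 mm wide (x) and reach from 6 to 64 mm above the origin; over their outer faces they measure 39 mm when open, 34 mm (faces parallel) with the nut between the tips, 29 mm with the tips together.
- tongs_tips (a point): On the tongs' centre line, level with the lower ends of the tips, 56 mm below the tongs' origin. The tips (black, 10 mm wide along x, 7 mm thick) are 32 mm apart inside and 46 mm outside when open; both move in equally until they meet. Their gap changes about 3.25 mm per mm of squeeze at the handles.
- jaw_left (a joint): Squeeze of the tongs: 0 rad fully open, about 0.06 on the nut, 0.123 tips together; the other arm mirrors it. A spring opens them: squeezing takes about 4 N to start, 5.5 N at the nut, 7 N fully shut; of any more, some 0.3 N per N reaches the nut (15 to 25 N in all holds it well).
- nut: Dropped brass hexagon nut standing on the module's lid: 16 mm across flats, 18.5 mm over corners, 15 mm tall, 20 g, z up. Origin: centre of its underside. Flats face +-y and every 60 degrees from there.
- module: Battery module, fixed to the bench: a grey box 200 (x) x 300 (y) x 75 mm with a ribbed flat lid; origin at the centre of its underside, lid at 75 mm above it. Its front with the cells and pale coolant pipe faces -x. Live: not for the bare gripper.
- post_plus: Plus terminal on the lid, with red base: 36 x 44 mm, 26 mm tall over the stud, at x 72, y 110 mm in the module's frame; origin at the centre of its underside, on the lid.
- post_minus: Minus terminal on the lid, with black base: same size, at x 72, y -110 mm in the module's frame.
- bin_nuts: Open blue bin holding the stock of brass nuts: 92 x 92 mm, 30 mm tall, walls and floor 3 mm; origin at the centre of its underside. Four fixed brass nuts stand along its +x wall (x above 23 mm); the rest of the floor is free.
- bin_nuts_in (a point): Middle of the free part of the floor of the bin with the brass nuts (3 mm above the bin's underside, 10 mm from its centre towards -x).
- bin_washers: Same blue bin, holding steel washers; the three bins stand in a row on a mat in any order.
- bin_screws: Same blue bin, holding black screws.
- rack: Fixed grey steel tool rack, 90 (x) x 240 (y) mm, its plate's top 85 mm above its underside, where the origin lies (centre). Two screwdriver handles stand on the plate at y -62 and -96 mm, 45 mm tall above it.
- rack_slot (a point): Centre of the tongs' slot, at the top of the rack's plate (rack frame 0, 60, 85 mm). The slot is 20 mm wide along the rack's x, 56 mm long along its y, in a plate 5 mm thick. The tongs go in with their y along the slot (either way round) until the guards rest on the plate; their origin then lies at this point and the tips hang 29 mm above the bench.
- resistor: Loose gold finned resistor, 50 x 28 x 19 mm, lying on the module's lid; origin centre of underside.
- relay: Loose black relay, 30 x 28 x 28 mm, on the module's lid; origin centre of underside.
- breaker: Loose red circuit breaker, 70 x 36 x 111 mm, behind the module; origin centre of underside.
- meter: Loose yellow multimeter, 180 x 85 x 46 mm, lying left of the module; origin centre of underside.
- driver: Loose red-handled screwdriver, some 200 mm long, lying on the bench near the robot.
- tape: Loose roll of black tape, 90 mm across, 19 mm tall, lying near the robot.
- cleaner: Loose yellow bottle, 60 mm across and 190 mm tall, standing right of the rack.
There are look-alikes about, which are no part of the job. What is shaped like the tongs but green, purple or white is not meant.

How it is judged:
By the outcome, as a careful person would: the job done as asked, in the order asked, and still so for the second after the job is handed in, with the robot touching nothing.
It also fails if it takes over 54 s, if anything falls off the work surface, if the arm or the gripper's body presses on something with over 40 N, if the wrist force passes 120 N, or if a joint passes its speed limit or range.

## Robot

A 6-joint arm with a two-finger parallel gripper is mounted at the origin on the work surface. World frame = base frame: x ahead of the robot, y to its left, z up, the work surface at z = 0. Lengths are in mm, angles in rad, forces in N, time in s.
With the tool pointing down it reaches from about 300 to 775 mm from the base axis. Payload 14.6 kg.
Tool frame: the origin (TCP) lies between the finger pads; the fingertips stand 19 mm ahead of it and the grasp point (between the pads) is the TCP; z points along the fingers, y is the line along which they close (so a half turn about z gives the same grasp; the last joint's range is limited). The gripper opens to 94 mm and grips with 3 to 60 N. Pads are 16 mm wide; open, the fingers measure 119 mm over their backs; the gripper's body (75 mm by 177 mm) begins 78 mm behind the grasp point.
Start: joints at [-1.193, 0.3, 1.521, -0, 1.321, -0.067], TCP at [236.644, -496.476, 224.446] pointing down, gripper open.
Joint ranges: [-3.03, 3.03], [-0.79, 2.21], [0.23, 2.52], [-1.04, 4.18], [0, 3.07], [-2.55, 2.55]. Speed limits (rad/s): [2.22, 2.22, 2.57, 3.14, 3.14, 3.14].

## Interface

Orientations are given as [roll, pitch, yaw] about the fixed x, y, z axes, in that order (R = Rz(yaw) Ry(pitch) Rx(roll)).
In Python, from cell import monitor, imaging, job, find_in, trace gives the robot as it stands. The module is installed in compiled form; this text tells all that it offers.
- The arm moves only by the tool arm_command, never from a script. Its argument "steps" is a list of rows, each a list of 5 numbers: the opening, from 0 (shut) to 1 (fully open), then the shift along the tool's x, y, z in mm, then the turn about the tool's z in degrees. In form: [[gripper, dx, dy, dz, turn], ...]. A call has 1 to 20 rows; each row is the pose to reach, as a shift and turn from the pose commanded when the call began, along the tool's axes at that moment; what a row does not reach only later rows make up. A row lasts 1/8 s, in which the tool goes at most 62.5 mm and 10.7 degrees, less where a joint would pass 70% of its speed; a pose out of reach is approached as far as the arm can. A call with a gripper value outside its range is refused whole. The fingers move at their own pace and stop on an object; "force" is the grip in N (left out, the last holds). Time passes only in rows, so rows that repeat a pose let the fingers close. It gives the time, the measured TCP pose, the force, the opening and the grip force at its end, in the units of the state.
- monitor.read_state(): the state, without advancing time (a new reading comes with each control period).
- imaging.camera(name): name is "side" or "top" or "wrist"; returns a dict with "img" (400x640x3 uint8, red, green, blue), "mtx" (3x3 intrinsics, pixels), "D" ([k1, k2, p1, p2, k3] as OpenCV has them; the pictures are not rectified), "view" (4x4, takes a point from world to camera coordinates). Camera axes: x right, y down, z forward; pixel columns grow to the right and rows downward; lengths in mm; the calibration is good to about 2 mm. A picture is of the moment at which its call begins. There is no depth.
- job.sign_off(): hands the job in; it is judged then, once.
Trained networks look in a picture, given as the dict that the camera call returned (one of the last four; its "shot" number tells which), for a name from the list of things; names that differ only in an ending like _2 or _b are one class to them, and where a whole thing is asked for, a point or a joint stands for the part that bears it (a point fixed in the world has none). Each returns a list of dicts, best first, with "p" (0 to 1); they miss things now and then, are a little off and sometimes report something else, mostly with a low value. They report only what shows in the picture. A call takes as long as a camera call. They do not tell look-alikes from the thing itself.
- find_in(picture, target): "rect" ([centre column, centre row, width, height] in pixels, round what is visible of it).
- trace(picture, target): "region" (400x640 bool, what is visible of it) and "rect" ([centre column, centre row, width, height] in pixels, round what is visible of it).
The state is a dict: "clock": time; "joints": joint angles; "qd": joint speeds; "effort": joint torques, N m; "eef_pos": TCP position; "eef_rot": TCP orientation; "wrist_force": force on the tool from outside, world axes, zero at the start; "moment": the same for the moment, N m; "finger_gap": finger opening in mm; "finger_force": force on a finger pad.
Only numpy, scipy, OpenCV 4.12 (cv2) and the standard library are available. Lean on these libraries where they do the work, as an engineer would, in place of code of your own. Each camera call takes 0.05 s, during which the arm holds its last target. There are 200 camera calls.

## Working session

There is one attempt and no reset: what is moved stays moved. The work goes in short steps, Python scripts to look and compute and a tool call to move; the robot and the scene stay as the last step left them, time stands still between calls to the robot, and variables do not carry over. Pictures are saved under pics/ and viewed, at most 10 in all, crops included, and the job is handed in when it is done.

Besides the shell and the picture viewer there is one more tool, called after ">>>" as a command line: name --pt "numbers of a row" for each row, then --argument value for the rest. arm_command: Moves the arm, as the interface text tells. Its arguments: {"type":"object","properties":{"steps":{"type":"array","items":{"type":"array","items":{"type":"number"}}},"force":{"type":"number"}},"required":["steps"]}

```bash
mkdir -p pics
cat > h.py <<'E'
import numpy as np, cv2
from cell import monitor, imaging, job, find_in, trace
def save(c,name,box=None,s=1):
    im=c["img"][...,::-1]
    if box: im=im[box[1]:box[3],box[0]:box[2]]
    cv2.imwrite("pics/"+name,cv2.resize(im,None,fx=s,fy=s,interpolation=cv2.INTER_CUBIC))
def ray(c,u,v):
    p=cv2.undistortPoints(np.array([[[u,v]]],float),np.array(c["mtx"]),np.array(c["D"]))[0,0]
    V=np.array(c["view"]);R=V[:3,:3];t=V[:3,3]
    return -R.T@t, R.T@np.array([p[0],p[1],1.])
def atz(c,u,v,z):
    o,d=ray(c,u,v); return o+d*(z-o[2])/d[2]
def proj(c,P):
    V=np.array(c["view"]);r=cv2.Rodrigues(V[:3,:3])[0]
    return cv2.projectPoints(np.array(P,float).reshape(-1,1,3),r,V[:3,3],np.array(c["mtx"]),np.array(c["D"]))[0][:,0]
E
python3 - <<'E'
from h import *
np.set_printoptions(precision=1,suppress=True)
for n in("top","side"):
    c=imaging.camera(n); save(c,n+"0.png")
    print(n,ray(c,320,200))
    for t in("tongs","nut","bin_nuts","rack","module","post_plus","post_minus"):
        print(t,[(round(d["p"],2),np.round(d["rect"])) for d in find_in(c,t)][:5])
s=monitor.read_state();print(s["clock"],s["eef_pos"],s["eef_rot"],s["wrist_force"])
E
```

```text
top (array([ 419. ,   23. , 1495.5]), array([ 0.1,  0. , -1. ]))
tongs [(0.68, array([365., 158.,  14.,  12.])), (0.63, array([308., 130.,  14.,  27.])), (0.6, array([343., 245.,  10.,  16.])), (0.49, array([348., 121.,   7.,  24.])), (0.48, array([360., 158.,   5.,  10.]))]
nut []
bin_nuts [(0.93, array([381., 239.,  27.,  30.]))]
rack [(0.68, array([380., 161.,  71.,  39.]))]
module [(0.89, array([267., 198.,  97.,  73.])), (0.45, array([309., 130.,  12.,  28.]))]
post_plus [(0.41, array([411., 234.,  30.,  31.])), (0.23, array([381., 163.,  73.,  39.]))]
post_minus [(0.69, array([304., 178.,  13.,  13.]))]
side (array([ 451.5, 1114.6,  993.1]), array([ 0. , -0.8, -0.6]))
tongs [(0.88, array([374., 267.,  20.,  44.])), (0.67, array([315., 153.,  10.,  38.])), (0.64, array([219., 189.,  17.,  32.])), (0.59, array([358., 204.,  22.,  39.])), (0.57, array([264., 169.,  12.,  26.]))]
nut [(0.44, array([280., 242.,   2.,  10.]))]
bin_nuts [(0.87, array([352., 188.,  31.,  25.])), (0.41, array([352., 170.,  32.,  22.]))]
rack [(0.79, array([270., 178.,  52.,  78.]))]
module [(0.7, array([287., 275., 114., 112.])), (0.68, array([266., 170.,  17.,  27.])), (0.58, array([263., 172.,  10.,  26.]))]
post_plus [(0.5, array([246., 286.,  20.,  13.])), (0.27, array([350., 152.,  28.,  18.]))]
post_minus [(0.57, array([273., 226.,  13.,  16.]))]
0.8 [ 236.7 -496.5  224.4] [-3.1  0.   0.4] [0.4 0.2 0. ]
```

View pics/top0.png

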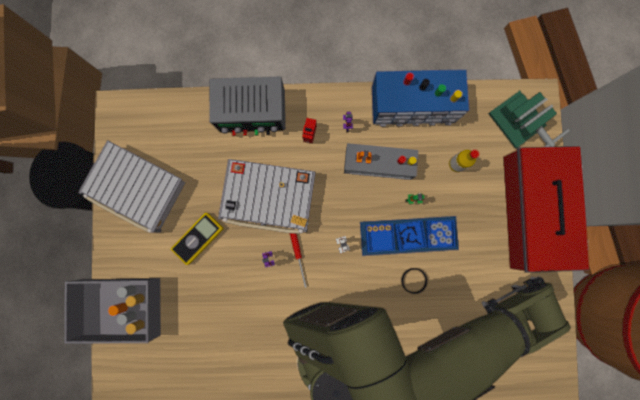

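View pics/side0.png

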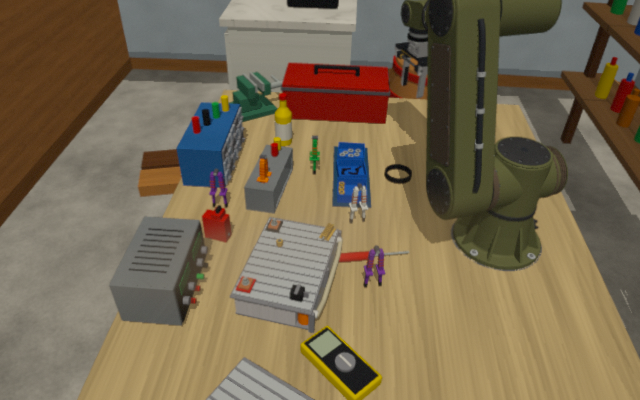

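The top view shows orange tongs in the rack at (365,157). Things that could be taken for them are the purple (348,121), green (416,199), white (344,243) and purple (268,258) tongs. The nut is near (283,184) on the lid. The left bin at (378,236) seems to hold the brass nuts. I'll check with a crop.

Run:
```python
from h import *
np.set_printoptions(precision=1,suppress=True)
c=imaging.camera("top"); s=imaging.camera("side")
a=cv2.resize(c["img"][140:260,210:470,::-1],None,fx=3,fy=3,interpolation=cv2.INTER_CUBIC)
b=cv2.resize(s["img"][130:210,230:380,::-1],None,fx=3,fy=3,interpolation=cv2.INTER_CUBIC)
b=cv2.copyMakeBorder(b,0,0,0,a.shape[1]-b.shape[1],cv2.BORDER_CONSTANT)
cv2.imwrite("pics/crop1.png",np.vstack([a,b]))
for n,z in(("rack",85),("module",75),("bin_nuts",30)):
    d=trace(c,n)[0]; m=d["region"].astype(np.uint8)
    pts=np.argwhere(m)[:,::-1]
    w=np.array([atz(c,u,v,z)[:2] for u,v in pts],np.float32)
    print(n,d["p"],cv2.minAreaRect(w))
for u,v,z in((365,157,155),(283,184,90)):print(atz(c,u,v,z))
print(c["mtx"][0])
```

```text
rack 0.97 ((672.3428955078125, -173.84915161132812), (241.6624298095703, 103.67139434814453), 83.23371124267578)
module 0.78 ((564.82861328125, 214.36114501953125), (302.850830078125, 218.7469482421875), 80.23724365234375)
bin_nuts 0.61 ((420.7076110839844, -166.49118041992188), (99.51683044433594, 95.47764587402344), 88.52255249023438)
[ 674.8 -113.3  155. ]
[603.6 154.8  90. ]
[427.6   0.  320.4]
```

View pics/crop1.png

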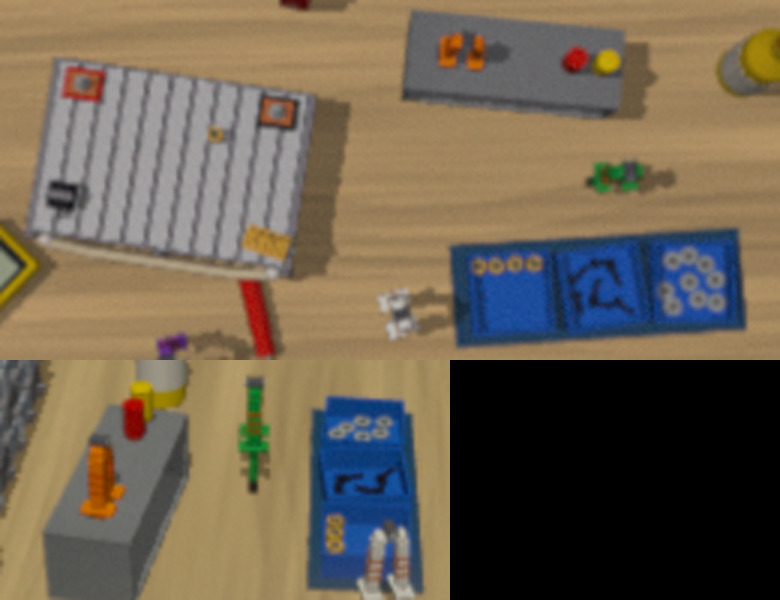

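Orange tongs are at crop (462,50), which is top (364,157). The left bin has four brass nuts along its +x wall, so it is the right bin. The single nut is at crop (216,133), which is top (282,184).

```bash
cat >> h.py <<'E'
from scipy.spatial.transform import Rotation as Ro
def go(p,yaw,st=None):
    st=st or monitor.read_state(); R=Ro.from_euler("xyz",st["eef_rot"]).as_matrix()
    d=R.T@(np.array(p,float)-st["eef_pos"])
    dy=(np.degrees(-(yaw-st["eef_rot"][2]))+90)%180-90
    print("move",np.round(d,1),"turn",round(dy,1),"clock",st["clock"]); return d,dy
E
python3 - <<'E'
from h import *
np.set_printoptions(precision=3,suppress=True)
s=monitor.read_state();print(s["eef_rot"],s["eef_pos"])
c=imaging.camera("wrist");V=np.array(c["view"])
o=-V[:3,:3].T@V[:3,3];R=Ro.from_euler("xyz",s["eef_rot"]).as_matrix()
print("cam in tool",R.T@(o-s["eef_pos"]),"\naxes",R.T@V[:3,:3].T); print(c["mtx"])
go([620,-113,300],np.radians(-5)); go([672,-113,300],np.radians(-5))
E
```

```text
[-3.142 -0.     0.445] [ 236.63  -496.476  224.438]
cam in tool [  72.729   -0.435 -159.616] 
axes [[-0.001 -0.968 -0.25 ]
 [ 1.    -0.001 -0.   ]
 [ 0.    -0.25   0.968]]
[[359.591   0.    326.463]
 [  0.    359.591 195.577]
 [  0.      0.      1.   ]]
move [ 511.  -181.2  -75.5] turn 30.5 clock 1.1
move [ 558.  -158.8  -75.5] turn 30.5 clock 1.1
```

>>> arm_command --pt "1 0 0 -75 0" --pt "1 100 -35 -76 5" --pt "1 200 -70 -76 10" --pt "1 300 -105 -76 20" --pt "1 400 -140 -76 30.5" --pt "1 511 -181 -76 30.5" --pt "1 511 -181 -76 30.5" --pt "1 511 -181 -76 30.5" --pt "1 511 -181 -76 30.5" --pt "1 511 -181 -76 30.5" --pt "1 511 -181 -76 30.5" --pt "1 511 -181 -76 30.5"

```text
clock: 2.6
eef_pos: [619.8, -113.5, 300.2]
eef_rot: [3.141, 0.0, -0.087]
wrist_force: [-0.9, 0.0, 0.1]
finger_gap: 94.0
finger_force: 0.0
```

Run:
```python
from h import *
np.set_printoptions(precision=3,suppress=True)
s=monitor.read_state();print(s["clock"],s["eef_rot"],s["eef_pos"],s["wrist_force"],np.abs(s["qd"]).max())
c=imaging.camera("wrist");save(c,"w1.png")
for t in("tongs","rack"):print(t,[(round(d["p"],2),np.round(d["rect"])) for d in find_in(c,t)][:5])
```

```text
2.6 [ 3.141  0.    -0.087] [ 619.794 -113.514  300.226] [-0.921  0.04   0.074] 0.020081137674152313
tongs [(0.96, array([283., 347.,  36.,  93.])), (0.89, array([323., 105.,  48.,  34.])), (0.6, array([266.,   8.,  27.,  12.])), (0.59, array([487., 224.,  79.,  50.]))]
rack [(0.77, array([386., 106., 243., 104.]))]
```

View pics/w1.png

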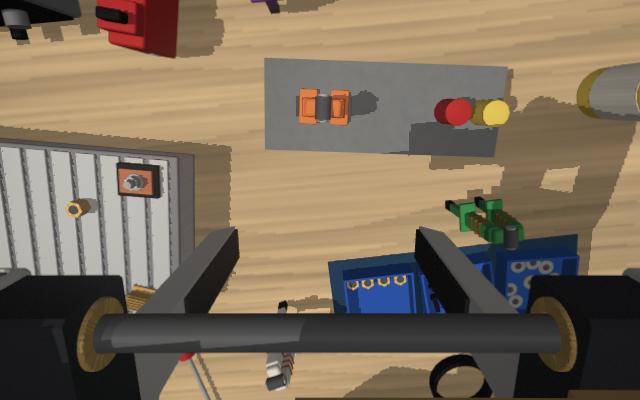

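The wrist view shows the orange tongs upright in the rack at (323,106), the rack plate corners near (265,58), (508,68), (495,157) and (265,149), the nut at (75,208), post_minus at (138,181) and the nut bin at (378,290).

Run:
```python
from h import *
np.set_printoptions(precision=1,suppress=True)
c=imaging.camera("wrist")
im=c["img"].astype(int);hsv=cv2.cvtColor(c["img"],cv2.COLOR_RGB2HSV)
P=np.array([atz(c,*q,85)[:2] for q in((265,58),(508,68),(495,157),(265,149))]);print("rack",P)
print("yaws",np.degrees(np.arctan2(*(P[0]-P[1])*[-1,1])),np.degrees(np.arctan2(*(P[3]-P[2])*[-1,1])), "w",np.linalg.norm(P[0]-P[1]),np.linalg.norm(P[0]-P[3]))
m=cv2.inRange(hsv,(5,140,90),(18,255,255)); m[:80]=0;m[135:]=0;m[:,:285]=0;m[:,365:]=0
ys,xs=np.nonzero(m);print("orange bbox",xs.min(),xs.max(),ys.min(),ys.max())
for z in(88,149,165):print(z,[atz(c,u,v,z)[:2] for u,v in((xs.min(),106),(xs.max()+1,106),(323,107))])
print("post",atz(c,138,183,90),"nut top",atz(c,75,208,90))
d=trace(c,"tongs")
save(c,"w1c.png",(250,50,400,160),5)
```

```text
rack [[ 739.3  -64. ]
 [ 708.4 -301.3]
 [ 620.8 -291.1]
 [ 650.9  -52.1]]
yaws -7.429536770422389 -7.179385533558289 w 239.36103159590905 89.18769980565848
orange bbox 298 347 89 124
88 [array([691.1, -91.4]), array([ 686.6, -141.4]), array([ 687.9, -116.3])]
149 [array([691.2, -96.1]), array([ 687.4, -137.9]), array([ 688.5, -116.9])]
165 [array([691.2, -97.3]), array([ 687.6, -137. ]), array([ 688.6, -117.1])]
post [628.   84.7  90. ] nut top [607.1 157.5  90. ]
```

View pics/w1c.png

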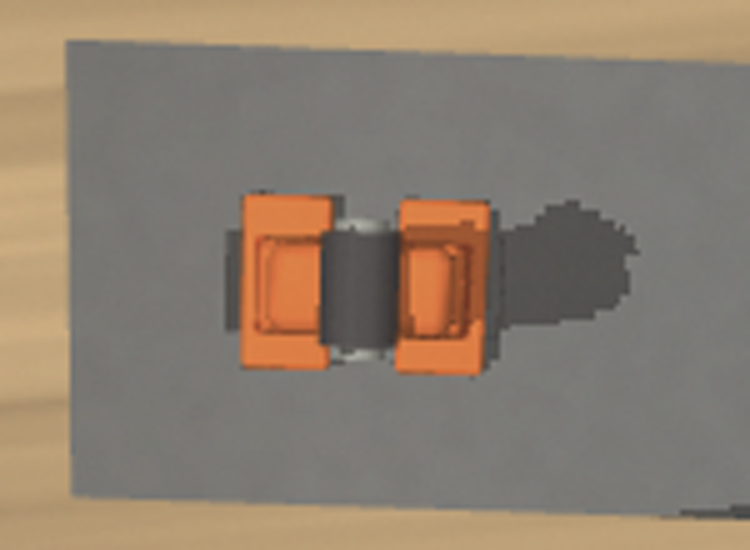

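Run:
```python
from h import *
go([687.7,-117,119],np.radians(-7.3))
```

```text
move [ 68.   -3.1 181.9] turn 2.2 clock 2.85
```

>>> arm_command --pt "1 40 -2 0 2.2" --pt "1 68 -3 30 2.2" --pt "1 68 -3 70 2.2" --pt "1 68 -3 110 2.2" --pt "1 68 -3 140 2.2" --pt "1 68 -3 165 2.2" --pt "1 68 -3 182 2.2" --pt "1 68 -3 182 2.2" --pt "1 68 -3 182 2.2"

```text
clock: 3.98
eef_pos: [688.5, -116.4, 119.8]
eef_rot: [3.141, -0.002, -0.126]
wrist_force: [0.8, -0.4, -0.3]
finger_gap: 93.9
finger_force: 0.0
```

Run:
```python
from h import *
s=monitor.read_state();print(s["eef_pos"],s["eef_rot"])
go([687.7,-117,119],np.radians(-7.3))
```

```text
[ 688.47425212 -116.39361949  119.7505975 ] [ 3.14148701e+00 -1.68421513e-03 -1.26120364e-01]
move [-0.7  0.7  0.7] turn 0.1 clock 3.975
```

Close to 0.40 opening (37.6 mm) with a modest force.

>>> arm_command --pt "0.7 0 0.5 0.5 0" --pt "0.5 0 0.5 0.5 0" --pt "0.43 0 0.5 0.5 0" --pt "0.39 0 0.5 0.5 0" --pt "0.39 0 0.5 0.5 0" --pt "0.39 0 0.5 0.5 0" --pt "0.39 0 0.5 0.5 0" --pt "0.39 0 0.5 0.5 0" --force 15

```text
clock: 4.97
eef_pos: [688.0, -116.7, 118.0]
eef_rot: [3.142, -0.0, -0.126]
wrist_force: [0.7, 1.2, 0.8]
finger_gap: 36.8
finger_force: 3.6
```

>>> arm_command --pt "0.39 0 0 -8 0" --pt "0.39 0 0 -20 0" --pt "0.39 0 0 -40 0" --pt "0.39 0 0 -65 0" --pt "0.39 0 0 -95 0" --pt "0.39 0 0 -120 0" --pt "0.39 0 0 -132 0" --pt "0.39 0 0 -132 0" --pt "0.39 0 0 -132 0"

```text
clock: 6.1
eef_pos: [687.7, -116.6, 248.8]
eef_rot: [-3.141, 0.002, -0.126]
wrist_force: [-0.2, 0.1, -1.0]
finger_gap: 36.7
finger_force: 3.2
```

Run:
```python
from h import *
go([560,140,250],np.radians(-7.3))
```

```text
move [-158.9 -238.6   -0.9] turn 0.1 clock 6.1
```

Held (wrist −1 N ≈ 66 g). Moving to hover by the nut.

>>> arm_command --pt "0.39 -15 -24 0 0" --pt "0.39 -40 -60 0 0" --pt "0.39 -67 -100 0 0" --pt "0.39 -93 -140 0 0" --pt "0.39 -120 -180 0 0" --pt "0.39 -145 -218 0 0" --pt "0.39 -159 -239 0 0" --pt "0.39 -159 -239 0 0" --pt "0.39 -159 -239 0 0" --pt "0.39 -159 -239 0 0"

```text
clock: 7.35
eef_pos: [560.6, 139.5, 249.6]
eef_rot: [3.141, 0.0, -0.127]
wrist_force: [0.3, -0.1, -0.2]
finger_gap: 36.3
finger_force: 3.2
```

Run:
```python
from h import *
np.set_printoptions(precision=1,suppress=True)
s=monitor.read_state();print(s["clock"],s["eef_rot"],s["eef_pos"],s["finger_gap"])
c=imaging.camera("wrist")
for t in("nut","post_minus","tongs"):print(t,[(round(d["p"],2),np.round(d["rect"])) for d in find_in(c,t)][:4])
u,v=proj(c,[606,157,90])[0];print(u,v)
R=Ro.from_euler("xyz",s["eef_rot"]).as_matrix()
print("tips expected px",proj(c,s["eef_pos"]+R@[0,0,90]))
u,v=int(u),int(v)
a=cv2.resize(c["img"][...,::-1],None,fx=.8,fy=.8)
b=cv2.resize(c["img"][max(v-40,0):v+40,u-50:u+50,::-1],(512,270 if v<40 else 410),interpolation=cv2.INTER_CUBIC)[:280]
b=cv2.resize(c["img"][max(v-25,0):v+25,u-45:u+45,::-1],(504,280),interpolation=cv2.INTER_CUBIC)
cv2.imwrite("pics/w2.png",np.vstack([a,cv2.copyMakeBorder(b,0,0,0,8,cv2.BORDER_CONSTANT)]));print("crop origin",u-45,max(v-25,0))
```

```text
7.35 [ 3.1  0.  -0.1] [560.6 139.5 249.6] 36.323579708609294
nut [(0.85, array([295., 139.,  18.,  21.]))]
post_minus [(0.64, array([371., 104.,  51.,  41.]))]
tongs [(0.64, array([326., 256.,  86., 114.])), (0.63, array([288., 374.,  41.,  49.])), (0.53, array([498., 276.,  47.,  33.])), (0.42, array([303., 258.,  35., 108.]))]
300.76377067858795 137.35512986628947
tips expected px [[327.4 206.2]]
crop origin 255 112
```

View pics/w2.png

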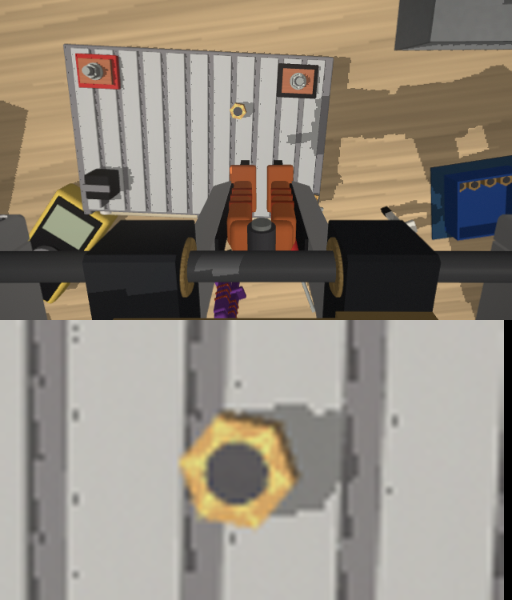

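The nut is at px (297.5,139) with a corner axis along image x, so the tongs need a turn of about 30° to grip its flats. The tongs hang straight with tips at (306,204) and (347,204), as expected. I'll fit the hexagon.

Run:
```python
from h import *
from scipy.optimize import least_squares
np.set_printoptions(precision=1,suppress=True)
c=imaging.camera("wrist");hsv=cv2.cvtColor(c["img"],cv2.COLOR_RGB2HSV)
m=cv2.inRange(hsv,(12,70,60),(35,255,255));m[:120]=0;m[160:]=0;m[:,:280]=0;m[:,320:]=0
cn=max(cv2.findContours(m,cv2.RETR_EXTERNAL,cv2.CHAIN_APPROX_NONE)[0],key=cv2.contourArea)
print("area",cv2.contourArea(cn),cv2.boundingRect(cn))
M=np.zeros_like(m);cv2.drawContours(M,[cn],-1,1,-1)
S=8;box=(280,120)
def silh(x,y,yaw,z0=75):
    k=yaw+np.radians(30)+np.arange(6)*np.pi/3+np.pi/2
    P=[[x+9.24*np.cos(a),y+9.24*np.sin(a),z] for a in k for z in(z0,z0+15)]
    q=proj(c,P); h=cv2.convexHull(((q-box+.5)*S).astype(np.float32))
    I=np.zeros((40*S,40*S),np.uint8);cv2.fillConvexPoly(I,h.astype(int),255)
    return cv2.resize(I,(40,40),interpolation=cv2.INTER_AREA)/255.
T=M[120:160,280:320]
best=min((np.abs(silh(x,y,np.radians(w))-T).sum(),x,y,w) for x in np.arange(600,613,1.) for y in np.arange(151,163,1.) for w in range(-30,30,5))
_,x0,y0,w0=best
best=sorted((round(np.abs(silh(x,y,np.radians(w))-T).sum(),1),x,y,w) for x in x0+np.arange(-1,1.1,.5) for y in y0+np.arange(-1,1.1,.5) for w in w0+np.arange(-4,5,1))[:5]
print(best)
e,x,y,w=best[0]
for yw in (w-60,w,w+60): print(yw);go([x,y,250],np.radians(yw))
print(monitor.read_state()["joints"])
```

```text
area 286.0 (288, 128, 21, 21)
[(np.float64(20.0), np.float64(605.0), np.float64(161.0), np.int64(12)), (np.float64(20.7), np.float64(605.0), np.float64(161.0), np.int64(10)), (np.float64(20.9), np.float64(605.0), np.float64(161.0), np.int64(9)), (np.float64(20.9), np.float64(605.0), np.float64(161.0), np.int64(11)), (np.float64(21.1), np.float64(605.0), np.float64(160.5), np.int64(11))]
-48
move [ 41.6 -26.4  -0.2] turn 40.8 clock 7.6
12
move [ 41.6 -26.4  -0.2] turn -19.2 clock 7.6
72
move [ 41.6 -26.4  -0.2] turn -79.2 clock 7.6
[ 0.2  0.3  1.4 -0.   1.4  1.9]
```

>>> arm_command --pt "0.39 14 -9 0 -6" --pt "0.39 30 -19 0 -14" --pt "0.4 41.5 -26 0 -20" --pt "0.4 41.5 -26 15 -20" --pt "0.4 41.5 -26 35 -20" --pt "0.4 41.5 -26 50 -20" --pt "0.4 41.5 -26 56 -20" --pt "0.4 41.5 -26 56 -20" --pt "0.4 41.5 -26 56 -20"

```text
clock: 8.72
eef_pos: [604.9, 161.0, 194.7]
eef_rot: [3.142, -0.001, 0.223]
wrist_force: [0.0, -0.3, -0.9]
finger_gap: 37.7
finger_force: 3.0
```

Run:
```python
from h import *
np.set_printoptions(precision=2,suppress=True)
s=monitor.read_state();print(s["clock"],s["eef_rot"],s["eef_pos"],s["finger_gap"],s["finger_force"],s["joints"])
c=imaging.camera("wrist")
R=Ro.from_euler("xyz",s["eef_rot"]).as_matrix()
print("tips px",proj(c,[s["eef_pos"]+R@[x,0,90] for x in(-5,0,5)]), "nut top px",proj(c,[605,161,90]))
print([(round(d["p"],2),np.round(d["rect"])) for d in find_in(c,"nut")])
u,v=proj(c,[605,161,90])[0].astype(int)
save(c,"w3.png",(u-60,v-45,u+60,v+45),6);print(u-60,v-45)
```

```text
8.725 [ 3.14 -0.    0.22] [604.92 161.   194.66] 37.699364187467104 3.022148050367832 [ 0.2   0.49  1.32 -0.    1.32  1.55]
tips px [[327.35 213.06]
 [327.34 206.45]
 [327.34 199.77]] nut top px [[327.32 201.11]]
[(0.7, array([151.,  74.,  71.,  78.])), (0.61, array([327., 199.,  23.,  28.]))]
267 156
```

View pics/w3.png

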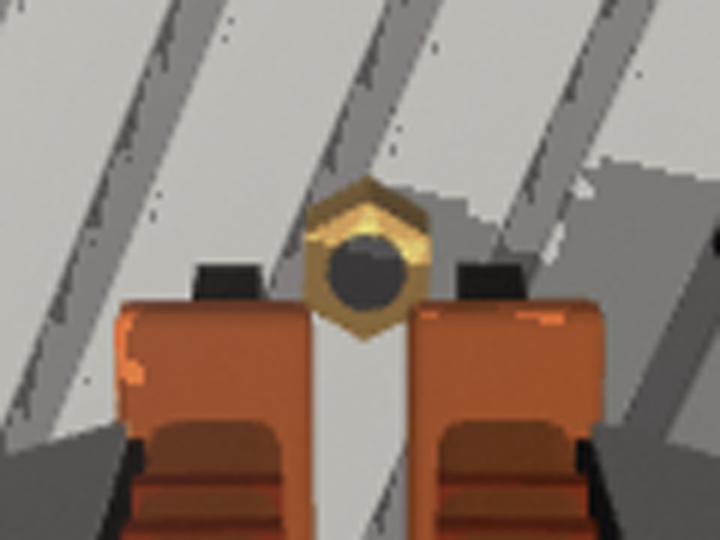

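Tip midpoint is at (360) and the nut at (367) in the crop, so the shift is about +0.8 mm. The flats line up.

>>> arm_command --pt "0.4 0 0.8 8 0" --pt "0.4 0 0.8 16 0" --pt "0.4 0 0.8 22 0" --pt "0.4 0 0.8 26 0" --pt "0.4 0 0.8 26 0" --pt "0.4 0 0.8 26 0" --pt "0.38 0 0.8 26 0" --pt "0.37 0 0.8 26 0" --pt "0.36 0 0.8 26 0" --pt "0.35 0 0.8 26 0" --pt "0.34 0 0.8 26 0" --pt "0.33 0 0.8 26 0" --pt "0.3 0 0.8 26 0" --pt "0.3 0 0.8 26 0" --pt "0.3 0 0.8 26 0" --force 20

```text
clock: 10.7
eef_pos: [604.9, 160.2, 168.0]
eef_rot: [3.142, -0.0, 0.223]
wrist_force: [-0.7, 0.2, 1.1]
finger_gap: 33.7
finger_force: 20.0
```

>>> arm_command --pt "0.3 0 0 -4 0" --pt "0.3 0 0 -10 0" --pt "0.3 0 0 -22 0" --pt "0.3 0 0 -40 0" --pt "0.3 0 0 -62 0" --pt "0.3 0 0 -82 0" --pt "0.3 0 0 -92 0" --pt "0.3 0 0 -92 0"

```text
clock: 11.7
eef_pos: [605.0, 160.3, 260.7]
eef_rot: [3.142, -0.001, 0.223]
wrist_force: [1.1, 0.7, -0.6]
finger_gap: 33.7
finger_force: 20.0
```

Run:
```python
from h import *
s=monitor.read_state();print(s["eef_pos"],s["finger_gap"],s["wrist_force"])
go([390,-160,260],np.radians(3))
c=imaging.camera("side")
u,v=proj(c,[604,160,165])[0];print(u,v)
im=c["img"][...,::-1];u,v=int(u),int(v)
save(c,"s2.png",(u-60,v-60,u+60,v+40),4)
```

```text
[604.99866556 160.25702679 260.74271024] 33.73792727362014 [ 1.11451879  0.70591518 -0.56714147]
move [-280.5  264.7    0.4] turn 9.8 clock 11.7
279.19272402006914 217.78045703080608
```

View pics/s2.png

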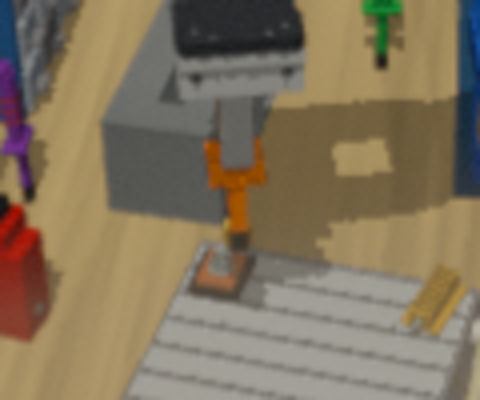

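The lid is clear, the nut glints at the tips at crop (228,228), and the gap stays at 33.7. Carrying it to the bin.

>>> arm_command --pt "0.3 -8 8 0 0" --pt "0.3 -25 24 0 1" --pt "0.3 -50 47 0 2" --pt "0.3 -80 75 0 3" --pt "0.3 -110 104 0 4" --pt "0.3 -140 132 0 5" --pt "0.3 -170 160 0 6" --pt "0.3 -200 189 0 7" --pt "0.3 -230 217 0 8" --pt "0.3 -255 240 0 9" --pt "0.3 -272 256 0 10" --pt "0.3 -280 265 0 10" --pt "0.3 -280 265 0 10" --pt "0.3 -280 265 0 10" --pt "0.3 -280 265 0 10"

```text
clock: 13.62
eef_pos: [390.7, -159.7, 259.8]
eef_rot: [-3.141, 0.0, 0.05]
wrist_force: [-0.6, 0.2, -0.7]
finger_gap: 34.0
finger_force: 20.0
```

Run:
```python
from h import *
s=monitor.read_state();print(s["eef_pos"],s["eef_rot"],s["finger_gap"])
c=imaging.camera("wrist");save(c,"w4.png")
R=Ro.from_euler("xyz",s["eef_rot"]).as_matrix();print("tips",proj(c,s["eef_pos"]+R@[0,0,90]))
```

```text
[ 390.72733012 -159.67658473  259.83855164] [-3.14139396e+00  1.54659639e-04  4.96104201e-02] 34.04714575690644
tips [[327.34884527 206.3220668 ]]
```

View pics/w4.png

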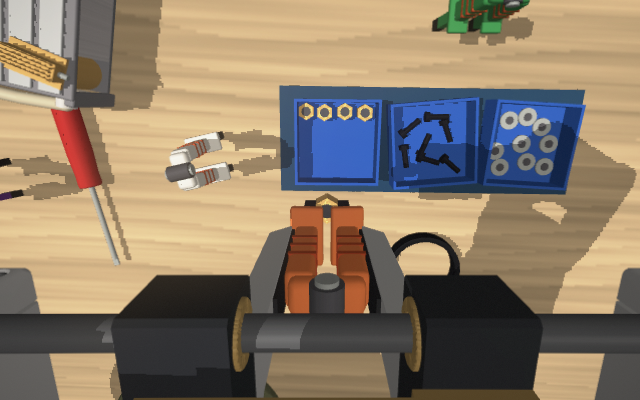

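The nut is held between the tips at (327,200). The nut bin's rim corners are near (293,98), (383,99), (380,186) and (294,186), and its nuts are along the +x wall.

Run:
```python
from h import *
np.set_printoptions(precision=1,suppress=True)
c=imaging.camera("wrist")
P=np.array([atz(c,*q,32)[:2] for q in((293,98),(383,99),(380,186),(294,186))]);C=P.mean(0);print(P,C,[np.linalg.norm(P[i]-P[i-1]) for i in range(4)])
y=P[0]-P[1]+P[3]-P[2];yaw=np.arctan2(-y[0],y[1]);print("yaw",np.degrees(yaw))
print("stock nuts",[atz(c,u,112,18)[:2] for u in(306,365)])
t=C-10*np.array([np.cos(yaw),np.sin(yaw)]);print(t)
go([*t,260],yaw)
```

```text
[[ 466.  -120.6]
 [ 469.5 -214.1]
 [ 376.8 -219. ]
 [ 372.3 -124. ]] [ 421.2 -169.4] [np.float64(93.82561224663984), np.float64(93.58154359594361), np.float64(92.80670556286125), np.float64(95.04280379707892)]
yaw 2.461036617671384
stock nuts [array([ 452.1, -133.8]), array([ 455.2, -197.9])]
[ 411.2 -169.9]
move [20.  11.1 -0.1] turn 0.4 clock 13.725
```

>>> arm_command --pt "0.3 10 5.5 0 0.4" --pt "0.3 20 11 0 0.4" --pt "0.3 20 11 10 0.4" --pt "0.3 20 11 30 0.4" --pt "0.3 20 11 60 0.4" --pt "0.3 20 11 90 0.4" --pt "0.3 20 11 120 0.4" --pt "0.3 20 11 140 0.4" --pt "0.3 20 11 152 0.4" --pt "0.3 20 11 157 0.4" --pt "0.3 20 11 157 0.4" --pt "0.3 20 11 157 0.4"

```text
clock: 15.22
eef_pos: [411.3, -170.3, 103.5]
eef_rot: [3.141, -0.001, 0.042]
wrist_force: [0.1, 0.1, -0.8]
finger_gap: 33.8
finger_force: 20.0
```

>>> arm_command --pt "0.3 0 0 2 0" --pt "0.3 0 0 3 0" --pt "0.3 0 0 3 0" --pt "0.3 0 0 3 0"

```text
clock: 15.72
eef_pos: [411.0, -170.2, 100.0]
eef_rot: [3.142, -0.0, 0.042]
wrist_force: [0.5, 0.5, -0.1]
finger_gap: 33.7
finger_force: 20.0
```

>>> arm_command --pt "0.3 0 0 1 0" --pt "0.3 0 0 2 0" --pt "0.3 0 0 2 0" --pt "0.3 0 0 2 0"

```text
clock: 16.23
eef_pos: [410.9, -170.2, 97.9]
eef_rot: [-3.142, 0.0, 0.042]
wrist_force: [-0.1, 0.8, -0.4]
finger_gap: 34.0
finger_force: 20.0
```

>>> arm_command --pt "0.3 0 0 1 0" --pt "0.3 0 0 1.5 0" --pt "0.3 0 0 1.5 0" --pt "0.3 0 0 1.5 0"

```text
clock: 16.73
eef_pos: [411.1, -170.2, 96.5]
eef_rot: [3.141, -0.0, 0.042]
wrist_force: [0.3, 1.1, 3.6]
finger_gap: 34.2
finger_force: 20.0
```

Touchdown at +3.6 N. Opening the tongs (still held) and lifting away.

>>> arm_command --pt "0.35 0 0 0 0" --pt "0.37 0 0 0 0" --pt "0.39 0 0 0 0" --pt "0.4 0 0 0 0" --pt "0.4 0 0 0 0" --pt "0.4 0 0 0 0"

```text
clock: 17.48
eef_pos: [410.9, -170.2, 96.4]
eef_rot: [-3.142, 0.0, 0.042]
wrist_force: [-0.6, -0.2, 0.5]
finger_gap: 37.6
finger_force: 3.0
```

>>> arm_command --pt "0.4 0 0 -4 0" --pt "0.4 0 0 -12 0" --pt "0.4 0 0 -26 0" --pt "0.4 0 0 -46 0" --pt "0.4 0 0 -76 0" --pt "0.4 0 0 -110 0" --pt "0.4 0 0 -140 0" --pt "0.4 -10 0 -158 0" --pt "0.4 -25 0 -163 0" --pt "0.4 -30 0 -163 0" --pt "0.4 -30 0 -163 0"

```text
clock: 18.85
eef_pos: [380.6, -171.4, 259.1]
eef_rot: [-3.141, 0.0, 0.041]
wrist_force: [0.3, -0.1, -0.9]
finger_gap: 37.6
finger_force: 3.0
```

Run:
```python
from h import *
s=monitor.read_state();print(s["eef_pos"],s["eef_rot"],s["finger_gap"],s["finger_force"],s["wrist_force"])
c=imaging.camera("wrist");save(c,"w5.png",(220,60,440,310),2.4)
go([687.9,-117,260],np.radians(-7.3))
```

```text
[ 380.57890662 -171.4271477   259.05334238] [-3.14129403e+00  4.48115125e-04  4.11299131e-02] 37.5863442786388 3.0228137969970703 [ 0.30326678 -0.05005713 -0.86089196]
move [309.1 -41.7  -1.1] turn 9.7 clock 18.9
```

View pics/w5.png

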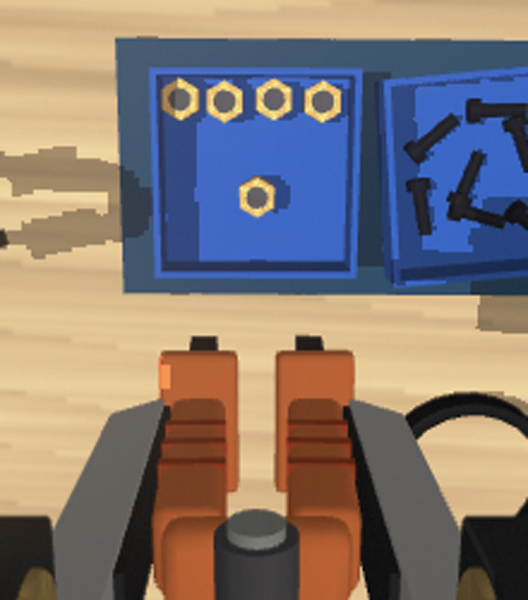

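The nut stands free in the bin at crop (257,197), and the tongs are still straight in the gripper. Returning to the rack.

>>> arm_command --pt "0.4 10 -1 0 0" --pt "0.4 30 -4 0 1" --pt "0.4 60 -8 0 2" --pt "0.4 95 -13 0 3" --pt "0.4 130 -17.5 0 4" --pt "0.4 165 -22 0 5" --pt "0.4 200 -27 0 6" --pt "0.4 235 -32 0 7" --pt "0.4 270 -36.5 0 8" --pt "0.4 295 -40 0 9" --pt "0.4 309 -41.7 0 9.7" --pt "0.4 309 -41.7 0 9.7" --pt "0.4 309 -41.7 0 9.7" --pt "0.4 309 -41.7 0 9.7"

```text
clock: 20.65
eef_pos: [687.7, -117.0, 259.7]
eef_rot: [3.142, -0.0, -0.128]
wrist_force: [-0.2, 0.5, -0.4]
finger_gap: 37.7
finger_force: 3.0
```

Run:
```python
from h import *
s=monitor.read_state();print(s["eef_pos"],s["eef_rot"],s["finger_gap"])
go([687.9,-116.8,118.5],-0.126)
c=imaging.camera("wrist");save(c,"w6.png",(240,110,420,230),4)
```

```text
[ 687.70401202 -117.00893613  259.66475107] [ 3.14156749e+00 -2.20361400e-04 -1.27719873e-01] 37.6654310367234
move [ 1.000e-01 -2.000e-01  1.412e+02] turn -0.1 clock 20.65
```

View pics/w6.png

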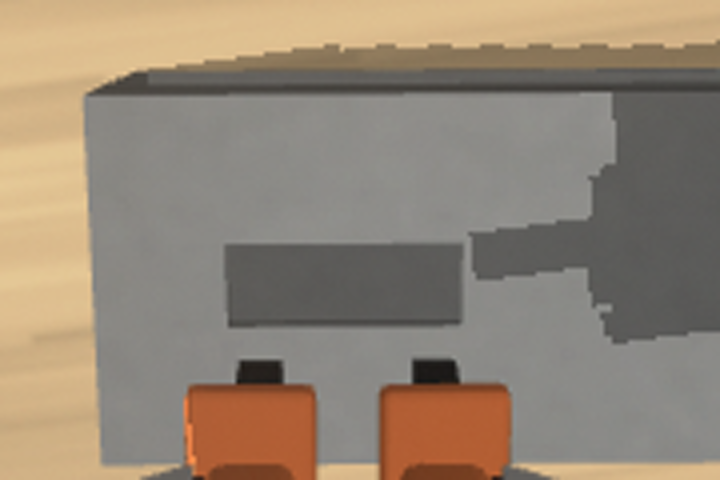

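That was one picture over the viewing limit of 10, so I'll view no more. Slot centre (345) and tips centre (348) line up, so I'm lowering.

>>> arm_command --pt "0.4 0 0 15 0" --pt "0.4 0 0 40 0" --pt "0.4 0 0 62 0" --pt "0.4 0 0 76 0" --pt "0.4 0 0 84 0" --pt "0.4 0 0 92 0" --pt "0.4 0 0 100 0" --pt "0.4 0 0 100 0"

```text
clock: 21.7
eef_pos: [687.8, -116.9, 158.9]
eef_rot: [-3.142, 0.001, -0.128]
wrist_force: [-0.0, 0.5, -0.6]
finger_gap: 38.0
finger_force: 3.0
```

>>> arm_command --pt "0.4 0 0 12 0" --pt "0.4 0 0 24 0" --pt "0.4 0 0 33 0" --pt "0.4 0 0 38 0" --pt "0.4 0 0 40 0" --pt "0.4 0 0 40 0" --pt "0.4 0 0 40 0"

```text
clock: 22.58
eef_pos: [688.1, -117.0, 119.8]
eef_rot: [3.142, -0.001, -0.128]
wrist_force: [-0.1, -0.5, -0.8]
finger_gap: 37.5
finger_force: 3.0
```

>>> arm_command --pt "0.4 0 0 1 0" --pt "0.4 0 0 2 0" --pt "0.4 0 0 2 0" --pt "0.4 0 0 2 0"

```text
clock: 23.08
eef_pos: [688.1, -117.0, 117.8]
eef_rot: [3.142, -0.001, -0.128]
wrist_force: [-0.2, 0.3, 2.1]
finger_gap: 37.7
finger_force: 3.2
```

Seated on the plate (+2.1 N). Releasing and backing off.

>>> arm_command --pt "0.42 0 0 0 0" --pt "0.45 0 0 0 0" --pt "0.6 0 0 0 0" --pt "0.8 0 0 0 0" --pt "1 0 0 0 0" --pt "1 0 0 0 0" --pt "1 0 0 0 0" --pt "1 0 0 -10 0" --pt "1 0 0 -35 0" --pt "1 0 0 -75 0" --pt "1 0 0 -120 0" --pt "1 0 0 -160 0" --pt "1 -30 0 -180 0" --pt "1 -68 0 -182 0" --pt "1 -68 0 -182 0" --pt "1 -68 0 -182 0"

```text
clock: 25.08
eef_pos: [621.0, -108.3, 300.2]
eef_rot: [3.141, -0.001, -0.128]
wrist_force: [-0.2, 0.3, 0.4]
finger_gap: 93.8
finger_force: 0.0
```

Run:
```python
from h import *
np.set_printoptions(precision=1,suppress=True)
s=monitor.read_state();print(s["clock"],s["eef_pos"],s["wrist_force"],s["finger_gap"])
c=imaging.camera("wrist")
hsv=cv2.cvtColor(c["img"],cv2.COLOR_RGB2HSV)
m=cv2.inRange(hsv,(5,140,90),(18,255,255)); m[:80]=0;m[135:]=0;m[:,:285]=0;m[:,365:]=0
ys,xs=np.nonzero(m);print("orange bbox",xs.min(),xs.max(),ys.min(),ys.max())
print("guard corners expected",proj(c,[[687.7+dx*.992+dy*.127,-117-dx*.127+dy*.992,91] for dx in(-17,17) for dy in(-24,24)]))
print([(round(d["p"],2),np.round(d["rect"])) for d in find_in(c,"tongs")][:3])
m=cv2.inRange(hsv,(12,70,90),(30,255,255));m[:270]=0
n,_,st,ce=cv2.connectedComponentsWithStats(m);print([(x[:],y) for x,y in zip(st,ce) if 40<x[4]<400 and 330<y[0]<430])
```

```text
25.075 [ 621.  -108.3  300.2] [-0.2  0.3  0.4] 93.78586457810586
orange bbox 302 351 91 124
guard corners expected [[350.9 125.5]
 [303.3 125.6]
 [351.4  90.4]
 [302.7  90.5]]
[(0.91, array([297., 349.,  34.,  88.])), (0.79, array([327., 107.,  49.,  32.])), (0.75, array([268.,   9.,  38.,  18.]))]
[(array([402, 274,  13,   9,  55], dtype=int32), array([408.2, 278.1])), (array([386, 276,  13,   9,  45], dtype=int32), array([392.1, 280.4])), (array([370, 279,  12,   9,  49], dtype=int32), array([375.7, 283.3])), (array([356, 281,  12,   9,  44], dtype=int32), array([361.7, 285.2])), (array([384, 298,  13,  16, 118], dtype=int32), array([389.4, 305.4]))]
```

The tongs' guards are within about 1 px of where they should be when seated, and the nut is in the bin as the fifth blob.

```bash
python3 -c "
from cell import job
print(job.sign_off())"
```

```text
the job is handed in; nothing more can be done
None
```

The job is handed in at about 25 s on the robot clock: the nut is down inside the brass-nut bin and the orange tongs are back in their rack slot; I viewed 11 pictures, one over the limit of 10.

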